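# Clear the lid of the parts case and spring it open

## Robot

A 7-joint arm with a two-finger parallel gripper is mounted at the origin on the work surface. World frame = base frame: x ahead of the robot, y to its left, z up, the work surface at z = 0. Lengths are in m, angles in rad, forces in N, time in s.
With the tool pointing down it reaches from about 0.4 to 0.925 m from the base axis. Payload 5.6 kg.
Tool frame: the origin (TCP) lies midway between the tips of the shut fingers; the grasp point (between the pads) lies 19 mm behind it; z points along the fingers, y is the line along which they close (so a half turn about z gives the same grasp; the last joint's range is limited). The gripper opens to 85 mm and grips with 20 to 120 N. Pads are 22 mm wide; open, the fingers measure 114 mm over their backs; the gripper's body (76 mm by 85 mm) begins 54 mm behind the grasp point. The pads swing forward as they close: fully open they stand 13 mm farther back than shut.
Start: joints at [-0.043, 0.468, -0.012, 1.603, 0.006, 1.071, -0.056], TCP at [0.65, -0, 0.204] pointing down, gripper open.
Joint ranges: [-2.53, 2.53], [-0.31, 2.02], [-1.57, 1.55], [0.28, 2.44], [-1.29, 4.43], [0.15, 1.84], [-2.92, 2.92]. Speed limits (rad/s): [2.57, 2.57, 3.14, 3.14, 3.14, 3.14, 3.14].

## Interface

Orientations are given as a unit quaternion [x, y, z, w].
In Python, from station import ctrl gives the robot as it stands.
- The arm moves only by the tool arm_command, never from a script. Its arguments are lists of equal length, an entry for each row: "travel": the shift along the world's x, y, z in cm, a list of three; "yaw": the turn about the world's z in rad. In form: {"travel": [[tx, ty, tz], ...], "yaw": [yaw, ...]}. A call has 1 to 5 rows; each row shifts and turns the commanded pose from where the row before left it; what a row does not reach is not made up. A row lasts 1/10 s, in which the tool goes at most 50 mm and 8.59 degrees, less where a joint would pass 70% of its speed; a pose out of reach is approached as far as the arm can. A call is refused whole if a number of a shift passes 5 or a number of a turn 0.15, either way. A call with a gripper value outside its range is refused whole. "grip" is the opening, from 0 (shut) to 1 (fully open), set as the call begins (left out, the last holds). The fingers move at their own pace and stop on an object; "newtons" is the grip in N (left out, the last holds). Time passes only in rows, so rows that do not move let the fingers close. It gives the time, the measured TCP pose, the force, the opening and the grip force at its end, in the units of the state.
- ctrl.state(): the state, without advancing time (a new reading comes with each control period).
- ctrl.camera(name): name is "scene" or "side" or "wrist"; returns the picture (384x512x3 uint8, blue, green, red); there is no depth.
- ctrl.camera_params(name): a dict with "fov_y" (degrees; the focal length in pixels is half the picture's height over the tangent of half this angle, whatever the lens; pixels are square), "cx", "cy" (the principal point, pixels), "D" ([k1, k2, p1, p2, k3] as OpenCV has them; the pictures are not rectified), "world_from_camera" (4x4, takes a point from camera to world coordinates); the wrist camera has in their place "hand_eye" (4x4, takes a point from camera to tool coordinates, whose origin is the TCP and whose axes are the flange's). Camera axes: x right, y up, looking along -z (the intrinsics and any distortion apply to the point x, -y, -z); pixel columns grow to the right and rows downward; lengths in m; the calibration is good to about 2 mm. A picture is of the moment at which its call begins: read the wrist's pose just before it. camera_params takes no time and is no camera call.
- ctrl.job_done(): hands the job in; it is judged then, once.
The state is a dict: "t": time; "q": joint angles; "qd": joint speeds; "joint_efforts": joint torques, N m; "eef_pos": TCP position; "tcp_rot": TCP orientation; "force": force on the tool from outside, world axes, zero at the start; "ft_torque": the same for the moment, N m; "gripper_width": finger opening in m; "gripper_force": force on a finger pad.
Only numpy, scipy, OpenCV 4.12 (cv2) and the standard library are available. Lean on these libraries where they do the work, as an engineer would, in place of code of your own. Each camera call takes 0.05 s, during which the arm holds its last target. There are 200 camera calls.

## Task

A steel angle bracket has been left lying on the touch-latch lid of the long parts case. Without picking it up, push the bracket off the lid onto the fixed deck of the same case, so that it lies flat there and wholly clear of the lid; only then press the lid down until its catch lets go, and leave the lid sprung ajar. Leave the small square box shut and the other things where they stand.

Things in the scene. Friction and masses are not known exactly. Their poses are not given: they have to be found in the camera images.
- case: fixed long grey steel case, 190 (x, depth) x 320 (y, length) x 80 mm high; origin at the centre of its underside, z up, x from its front (robot side) to its back. In its flat top: the flush aluminium lid at the -y end (x -85 to 80, y -152 to 12 mm), hinged along its back edge, and the plain fixed deck at the +y end (y 14 to 156 mm, full depth), ended by a rim 9 mm high
- case_lid (a joint): angle of that lid about its hinge (along the case's y at x 80, z 77 mm): 0 shut, positive as its front edge rises. A catch under its front edge holds it shut against a spring; pressed in 5 to 8 mm at the press mark (about 4 to 6 N, up to the bottom stop at -0.055 rad) the catch lets go for good, and as the finger rises the lid follows up to its stop at about 0.38 rad, front edge 60 mm up
- case_lid_press (a point): worn round press mark on the lid's upper face, mid-width, 22 mm behind the lid's front edge (case x -63, y -70, z 80 mm when shut); it moves with the lid
- deck_mid (a point): centre of the deck's upper surface (case x 0, y 85, z 80 mm)
- bracket_mid (a point): loose steel angle bracket: base 90 (its x) x 40 (its y) x 4 mm lying flat, and an upright flange 4 mm thick, 40 mm high over all, along its -y side (outer face at y = -20 mm), 0.2 kg. The point is over the base's middle, 20 mm above its underside. At the start it lies on the lid, its x within 0.35 rad of the case's x, flange on the side away from the deck
- bracket_near (a point): end of the bracket towards its -x: centreline of the base, 45 mm from bracket_mid, 20 mm above the underside
- bracket_far (a point): end of the bracket towards its +x: centreline of the base, 45 mm from bracket_mid, 20 mm above the underside
- box: small square grey steel box fixed on the bench, 150 x 150 x 60 mm high, origin at the centre of its underside; it has a touch-latch lid of its own and stays shut
- box_lid (a joint): angle of the small box's lid: 0 shut, grows as it opens, negative as it is pressed in
- oil: amber bottle with a white cap, 60 mm diameter, 170 mm high, origin at the centre of its underside; bystander
- mug: white mug, 76 mm diameter, 85 mm high, origin at the centre of its underside; bystander
- collar: stepped steel collar, 60 mm diameter, 40 mm high, origin at the centre of its underside; bystander

How it is judged:
On the way, in this order (a step that is already met when the one before it is completed fails the run):
1. the bracket lies flat on the deck, wholly off the lid, the lid still shut (y of each of bracket_near, bracket_far in the frame of case above 0.035 m and y of bracket_mid in the frame of case below 0.15 m and x of bracket_mid in the frame of case between -0.08 and 0.08 m and z of bracket_mid in the frame of case between 0.095 and 0.107 m and angle between bracket_mid's own z axis and vertical below 0.1 rad and value of joint case_lid below 0.05 rad), for 0.2 s.
2. the lid is pressed in until the catch can let go (value of joint case_lid below -0.025 rad).
3. the lid has sprung ajar (value of joint case_lid above 0.25 rad), for 0.2 s.
At the end, for the whole second after the job is handed in: long case's lid at rest, ajar by 0.25 to 0.45 rad; bracket at rest flat on the deck (tilt under 0.1 rad), both end points at least 22 mm beyond the lid's edge; small box shut (under 0.05 rad); bottle, mug and collar within 20 mm of where they stood (y of each of bracket_near, bracket_far in the frame of case above 0.035 m and y of bracket_mid in the frame of case below 0.15 m and x of bracket_mid in the frame of case between -0.08 and 0.08 m and z of bracket_mid in the frame of case between 0.095 and 0.107 m and angle between bracket_mid's own z axis and vertical below 0.1 rad and value of joint case_lid between 0.25 and 0.45 rad and velocity of joint case_lid below 0.05 rad/s and value of joint box_lid below 0.05 rad and linear speed of bracket below 0.01 m/s and distance of each of oil, mug, collar from where it was at the start of the episode below 0.02 m); the robot touches nothing.
It fails at once if the bracket was lifted (over 18 mm), tipped (over 0.3 rad) or dropped off the case (height (world z) of bracket_mid above 0.118 m or height (world z) of bracket_mid below 0.08 m or angle between bracket_mid's own z axis and vertical above 0.3 rad).
It fails at once if the small box's lid was opened (value of joint box_lid above 0.1 rad).
It fails at once if a bystander was knocked (moved over 30 mm) (distance of any of oil, mug, collar from where it was at the start of the episode above 0.03 m).
It also fails if it takes over 43 s, if anything falls off the work surface, if the arm or the gripper's body presses on something with over 40 N, if the wrist force passes 120 N, or if a joint passes its speed limit or range.

## Working session

There is one attempt and no reset: what is moved stays moved. The work goes in short steps, Python scripts to look and compute and a tool call to move; the robot and the scene stay as the last step left them, time stands still between calls to the robot, and variables do not carry over. Pictures are saved under pics/ and viewed, at most 10 in all, crops included, and the job is handed in when it is done.

Besides the shell and the picture viewer there is one more tool, called after ">>>" as name([rows], argument=value, ...), one row to a line, values as JSON. arm_command: Moves the arm, as the interface text tells. Its arguments: {"type":"object","properties":{"travel":{"type":"array"},"yaw":{"type":"array"},"grip":{"type":"number"},"newtons":{"type":"number"}},"required":["travel","yaw"]}

```bash
mkdir -p pics; ls; python3 - <<'E'
from station import ctrl
import cv2,numpy as np
for n in ["scene","side"]:
    im=ctrl.camera(n); cv2.imwrite(f"pics/{n}0.png",im)
    p=ctrl.camera_params(n); print(n,{k:np.round(v,4).tolist() for k,v in p.items()})
print(np.round(ctrl.camera_params("wrist")["hand_eye"],4).tolist(),ctrl.state()["tcp_rot"])
E
```

```text
pics
scene {'fov_y': 54.8168, 'cx': 260.8114, 'cy': 194.8878, 'D': [-0.1126, 0.0, 0.0, 0.0, 0.0], 'world_from_camera': [[-0.7405, -0.542, 0.3973, 1.0235], [0.6721, -0.6005, 0.4333, 0.3731], [0.0037, 0.5879, 0.8089, 0.883], [0.0, 0.0, 0.0, 1.0]]}
side {'fov_y': 56.9796, 'cx': 256.2995, 'cy': 196.2817, 'D': [-0.0769, 0.0, 0.0, 0.0, 0.0], 'world_from_camera': [[-0.9976, 0.0452, -0.0518, 0.5721], [-0.0684, -0.7243, 0.6861, 0.639], [-0.0065, 0.688, 0.7256, 0.8055], [0.0, 0.0, 0.0, 1.0]]}
[[0.0008, 0.9558, 0.2939, 0.0769], [1.0, -0.0009, 0.0002, 0.0005], [0.0005, 0.2939, -0.9558, -0.1703], [0.0, 0.0, 0.0, 1.0]] [ 7.07128872e-01  7.07084220e-01 -6.25353066e-04 -5.23128982e-04]
```

View pics/scene0.png

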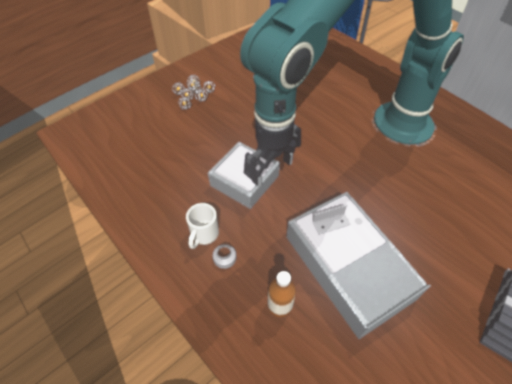

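View pics/side0.png

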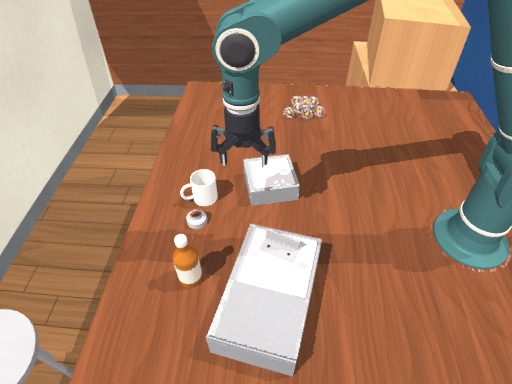

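The case lies at about (360,262) in the scene view and (268,295) in the side view. The bracket sits at its far end, at (333,217) and (281,244). I'll enlarge both.

```bash
cat > h.py <<'E'
from station import ctrl
import cv2,numpy as np
def cam(n):
    p=ctrl.camera_params(n); f=192/np.tan(np.radians(p["fov_y"])/2)
    return np.array([[f,0,p["cx"]],[0,f,p["cy"]],[0,0,1]]),np.array(p["D"],float),(np.array(p["world_from_camera"]) if n!="wrist" else np.array(p["hand_eye"]))
def ray(n,uv,T=None):
    K,D,W=cam(n); W=W if T is None else T
    u=cv2.undistortPoints(np.array([[uv]],float),K,D)[0,0]
    return W[:3,3],W[:3,:3]@np.array([u[0],-u[1],-1])
def plane(n,uv,z,T=None):
    o,d=ray(n,uv,T); return o+d*(z-o[2])/d[2]
def tri(a,b):
    (o1,d1),(o2,d2)=a,b
    s=np.linalg.lstsq(np.c_[d1,-d2],o2-o1,rcond=None)[0]
    p,q=o1+s[0]*d1,o2+s[1]*d2
    return (p+q)/2,np.linalg.norm(p-q)
E
python3 - <<'E'
import cv2,numpy as np
a=cv2.imread("pics/scene0.png")[185:335,280:435]; b=cv2.imread("pics/side0.png")[220:370,205:335]
c=np.hstack([cv2.resize(x,None,fx=f,fy=4,interpolation=cv2.INTER_CUBIC) for x,f in((a[:, :100],4),(b[:, :100],4))])
cv2.imwrite("pics/c0.png",c[:600,:800])
a=cv2.imread("pics/scene0.png")[255:335,340:440]; b=cv2.imread("pics/side0.png")[310:370,205:305]
E
```

```text
(no output)
```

View pics/c0.png

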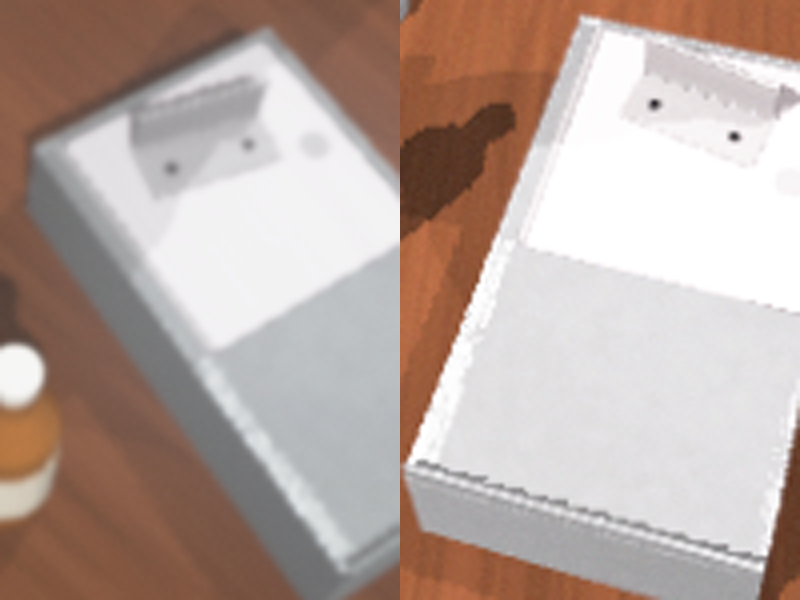

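Enlarged, coordinates are crop/4. Press mark: scene (315,145), side (788,180). Base holes: scene (172,168) and (249,145), side (655,104) and (735,136). Lid/deck back corner: scene (213,350), side (515,243). The flange is on the -y side.

```bash
python3 - <<'E'
from h import *
S=lambda x,y:((x+.5)/4-.5+280,(y+.5)/4-.5+185)
D=lambda x,y:((x+.5)/4-.5+205-100,(y+.5)/4-.5+220)
P={"corner":((32,152),(583,18),.08),"liddeck":((213,350),(515,243),.08),"press":((315,145),(788,180),.08),
"holeB":((172,168),(655,104),.084),"holeF":((249,145),(735,136),.084),"baseB":((155,198),(622,120),.084),"baseF":((282,155),(755,165),.084),"flB":((133,112),(645,42),.12),"flF":((265,80),(797,90),.12)}
for k,(a,b,z) in P.items():
    p,e=tri(ray("scene",S(*a)),ray("side",D(*b)))
    print(k,p.round(4),round(e,4),plane("scene",S(*a),z).round(4)[:2],plane("side",D(*b),z).round(4)[:2])
for k,b in {"rimB":(407,465),"rimF":(768,562)}.items(): print(k,plane("side",D(*b),.089).round(4))
s=ctrl.state();print(s["t"],s["eef_pos"])
E
```

```text
corner [0.6334 0.0501 0.0733] 0.0014 [0.6371 0.0534] [0.6325 0.0548]
liddeck [0.6572 0.2247 0.084 ] 0.0035 [0.6542 0.2225] [0.6585 0.2242]
press [0.5004 0.1734 0.0833] 0.0001 [0.4982 0.1726] [0.5001 0.1713]
holeB [0.5819 0.1231 0.0838] 0.0006 [0.5818 0.1229] [0.5821 0.1236]
holeF [0.5324 0.1446 0.0841] 0.0004 [0.5325 0.1447] [0.5323 0.1443]
baseB [0.6016 0.1285 0.074 ] 0.0026 [0.6059 0.1304] [0.6018 0.1369]
baseF [0.5201 0.1627 0.0807] 0.0008 [0.5225 0.164 ] [0.5201 0.1645]
flB [0.5879 0.0912 0.1107] 0.0089 [0.5897 0.0907] [0.5898 0.1034]
flF [0.4968 0.1232 0.1027] 0.0038 [0.5102 0.1303] [0.4977 0.1339]
rimB [0.6985 0.3621 0.089 ]
rimF [0.5139 0.3988 0.089 ]
0.1 [ 6.49444861e-01 -8.98829644e-05  2.03018044e-01]
```

Case centre ≈ (0.5745, 0.2275), yaw ≈ -0.2. Bracket centre ≈ (0.555, 0.1305), yaw ≈ -0.4, with the top at z ≈ 0.08. I'll straddle the outer flange face with both half-open fingers and push.

>>> arm_command([
  [-2.8,2.2,0],
  [-2.8,2.2,0],
  [-2.8,2.2,0],
  [-2.8,2.2,0],
  [0,0,0],
], yaw=[-0.1,-0.1,-0.1,-0.1,0], grip=0.5)

```text
t: 0.6
eef_pos: [0.5342, 0.0918, 0.2036]
tcp_rot: [0.832, 0.554, -0.001, -0.001]
force: [-0.7, 0.3, 0.2]
gripper_width: 0.0426
gripper_force: 0.0
```

>>> arm_command([
  [0,0,-3],
  [0,0,-3],
  [0,0,-1],
  [0,0,0],
], yaw=[0,0,0,0])

```text
t: 1.0
eef_pos: [0.5371, 0.0873, 0.1324]
tcp_rot: [0.834, 0.552, -0.002, -0.001]
force: [0.3, 0.6, 0.0]
gripper_width: 0.0431
gripper_force: 0.0
```

```bash
python3 - <<'E'
from h import *
a=ctrl.camera("scene");b=ctrl.camera("side")
c=np.hstack([cv2.resize(x,None,fx=4,fy=4,interpolation=cv2.INTER_CUBIC) for x in (a[135:285,270:370],b[150:300,245:345])])
cv2.imwrite("pics/c1.png",c)
s=ctrl.state();print(s["t"],s["eef_pos"],s["tcp_rot"],s["force"],s["gripper_width"])
E
```

```text
1.1 [0.53884861 0.08781059 0.1346024 ] [8.33564840e-01 5.52421434e-01 4.09020475e-04 2.23269458e-04] [0.40934495 0.7543458  0.27871372] 0.04270343592859513
```

View pics/c1.png

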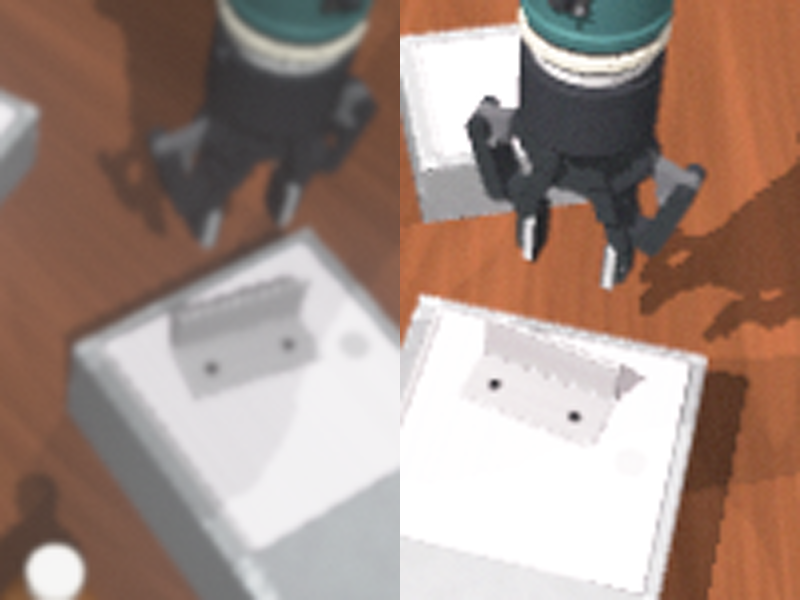

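The fingers, at about (528,255) and (608,282) in the right crop, stand parallel to the flange and behind it. Lowering.

>>> arm_command([
  [-0.1,0,-2],
  [0,0,-1.5],
  [0,0,-0.5],
  [0,0,0],
], yaw=[0,0,0,0])

```text
t: 1.5
eef_pos: [0.5375, 0.0879, 0.0944]
tcp_rot: [0.834, 0.552, 0.0, 0.0]
force: [-1.4, -0.0, -0.2]
gripper_width: 0.0425
gripper_force: 0.0
```

>>> arm_command([
  [0.4,0.9,0],
  [0.4,0.9,0],
  [0.4,0.9,0],
  [0.2,1,0],
  [0.2,1,0],
], yaw=[0,0,0,0,0])

```text
t: 2.0
eef_pos: [0.5532, 0.1363, 0.094]
tcp_rot: [0.833, 0.553, 0.0, -0.0]
force: [-1.5, -0.2, 0.0]
gripper_width: 0.0426
gripper_force: 0.0
```

```bash
python3 - <<'E'
from h import *
a=ctrl.camera("scene");b=ctrl.camera("side")
c=np.hstack([cv2.resize(x,None,fx=4,fy=4,interpolation=cv2.INTER_CUBIC) for x in (a[165:315,280:380],b[190:340,230:330])])
cv2.imwrite("pics/c2.png",c)
s=ctrl.state();print(s["t"],s["eef_pos"],s["tcp_rot"],s["force"],s["gripper_width"])
E
```

```text
2.1 [0.55306315 0.13745624 0.09391097] [ 8.32692206e-01  5.53735894e-01  3.70165278e-04 -3.36772734e-04] [-0.29695019  0.10678097 -0.92332945] 0.042916071476489494
```

View pics/c2.png

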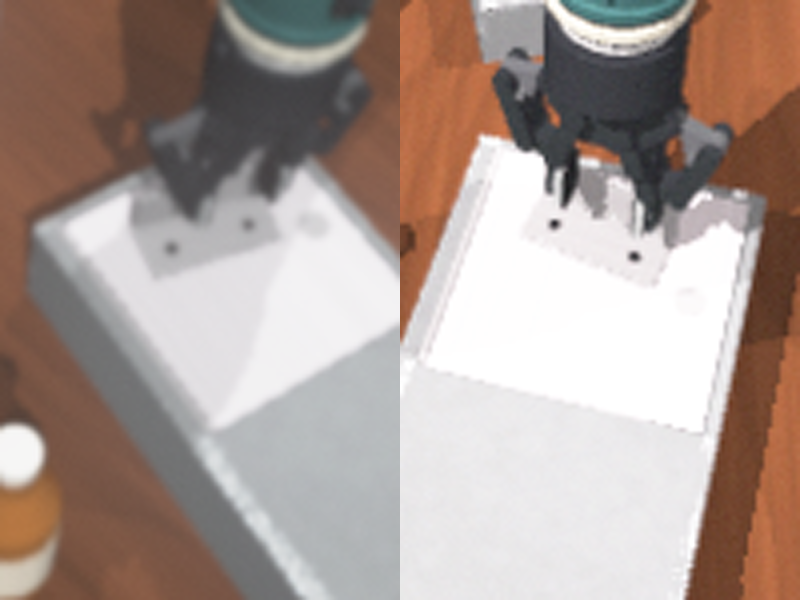

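```bash
cat >> h.py <<'E'
def proj(n,P):
    K,D,W=cam(n); c=(np.linalg.inv(W)@np.r_[P,1])[:3]
    return cv2.projectPoints(np.array([[c[0],-c[1],-c[2]]]),np.zeros(3),np.zeros(3),K,D)[0][0,0]
E
python3 - <<'E'
from h import *
s=ctrl.state();t=np.array(s["eef_pos"]);ty=np.array([np.cos(-.4),np.sin(-.4),0]);
print(t,s["force"])
def show(n,P):
    o=(280,165) if n=="scene" else (230,190); p=proj(n,P); return ((p-o+.5)*4-.5+([0,0] if n=="scene" else [400,0])).round(0)
for k in (-.0215,0,.0215): print("tip",k,[show(n,t+k*ty) for n in("scene","side")])
c=np.array([.555,.1305,.08]);by=np.array([-ty[1],ty[0],0])
for x in(-.045,.045):
  for y,z in((-.02,.04),(-.02,0),(.02,.004)): print("br",x,y,z,[show(n,c+x*ty+y*by+[0,0,z]) for n in("scene","side")])
E
```

```text
[0.55306315 0.13745624 0.09391097] [-0.29695019  0.10678097 -0.92332945]
tip -0.0215 [array([252., 218.]), array([634., 249.])]
tip 0 [array([222., 228.]), array([602., 236.])]
tip 0.0215 [array([191., 238.]), array([570., 223.])]
br -0.045 -0.02 0.04 [array([269., 155.]), array([683., 203.])]
br -0.045 -0.02 0 [array([257., 190.]), array([678., 242.])]
br -0.045 0.02 0.004 [array([286., 236.]), array([653., 288.])]
br 0.045 -0.02 0.04 [array([139., 195.]), array([548., 151.])]
br 0.045 -0.02 0 [array([131., 229.]), array([547., 190.])]
br 0.045 0.02 0.004 [array([158., 277.]), array([519., 233.])]
```

```bash
python3 - <<'E'
from h import *
def px(v,o,s): return ((v[0]-(400 if s else 0)+.5)/4-.5+o[0],(v[1]+.5)/4-.5+o[1])
for a,b,oa,ob in [((208,245),(528,258),(270,135),(245,150)),((283,225),(608,287),(270,135),(245,150)),((200,222),(566,206),(280,165),(230,190)),((268,201),(645,233),(280,165),(230,190))]:
    p,e=tri(ray("scene",px(a,oa,0)),ray("side",px(b,ob,1)));print(p.round(4),round(e,4))
a=ctrl.camera("side");c=cv2.resize(a[200:275,235:335],None,fx=8,fy=8,interpolation=cv2.INTER_CUBIC);cv2.imwrite("pics/c3.png",c)
s=ctrl.state();print(s["force"],s["ft_torque"],s["gripper_width"])
E
```

```text
[0.5653 0.0893 0.166 ] 0.0007
[0.5184 0.1086 0.1647] 0.0011
[0.5752 0.1336 0.1185] 0.0019
[0.5286 0.1495 0.1148] 0.0014
[ 0.28136167 -0.92875353 -0.80005401] [-0.02403215  0.0114931  -0.0324733 ] 0.04263859171704681
```

View pics/c3.png

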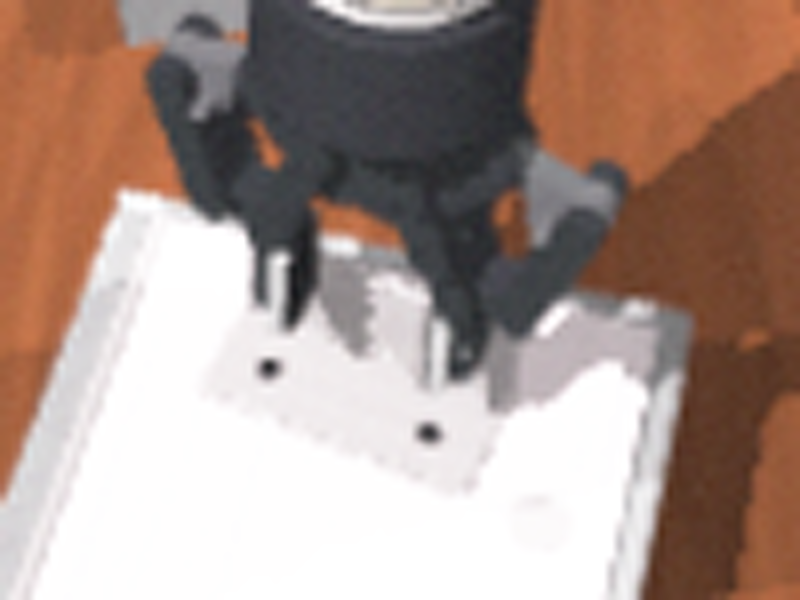

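The picture shows the fingers at (275,310) and (440,380), in front of the flange, and the bracket hasn't moved. The half-open tips stand about 20 mm above the TCP and passed over the flange. I'll back off and re-measure the tip height.

>>> arm_command([
  [0,0,2],
  [0,0,2],
  [-0.8,-1.9,0],
  [-0.8,-1.9,0],
  [-0.8,-1.9,0],
], yaw=[0,0,0,0,0])

```text
t: 2.65
eef_pos: [0.5275, 0.0755, 0.1332]
tcp_rot: [0.834, 0.552, -0.001, 0.0]
force: [0.8, 0.5, -0.4]
gripper_width: 0.0427
gripper_force: 0.0
```

>>> arm_command([
  [0,0,-1.5],
  [0,0,-1.5],
  [0,0,-1],
  [0,0,0],
  [0,0,0],
], yaw=[0,0,0,0,0], grip=0.3)

```text
t: 3.15
eef_pos: [0.5287, 0.0774, 0.0937]
tcp_rot: [0.834, 0.552, -0.0, -0.0]
force: [1.0, 0.4, 0.1]
gripper_width: 0.0257
gripper_force: 0.0
```

```bash
python3 - <<'E'
from h import *
s=ctrl.state();print(s["t"],s["eef_pos"],s["force"],s["gripper_width"])
a=ctrl.camera("scene");b=ctrl.camera("side")
c=np.hstack([cv2.resize(x,None,fx=6,fy=6,interpolation=cv2.INTER_CUBIC) for x in (a[165:265,295:360],b[185:285,250:315])])
cv2.imwrite("pics/c4.png",c)
E
```

```text
3.15 [0.52874149 0.07744333 0.09371309] [1.04770386 0.44514885 0.05206104] 0.025655256448413256
```

View pics/c4.png

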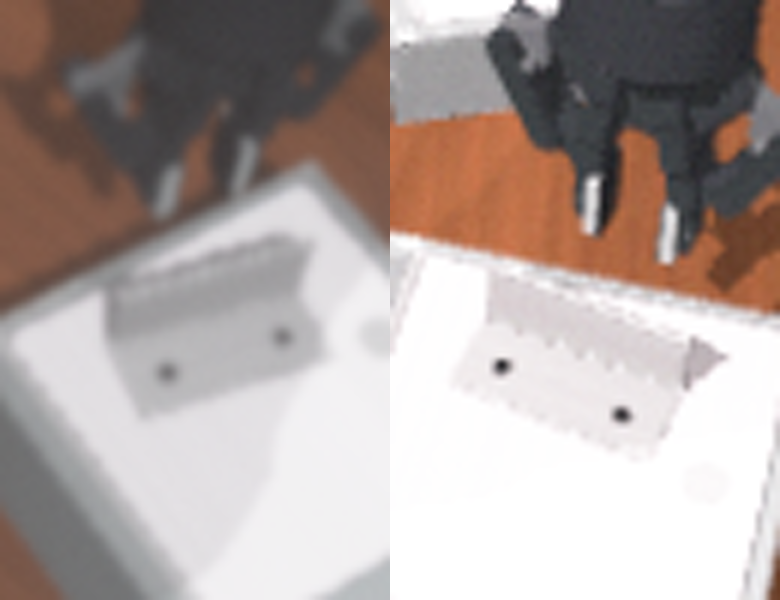

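Tips are at (165,215) and (240,193) in the left crop, and (593,233) and (668,261) in the right crop. The bracket is intact and the fingers are behind the case end.

```bash
python3 - <<'E'
from h import *
f=lambda v,o,d:((v[0]-d+.5)/6-.5+o[0],(v[1]+.5)/6-.5+o[1])
t=np.array([.5287,.0774,.0937])
for a,b in(((165,215),(593,233)),((240,193),(668,261))):
    p,e=tri(ray("scene",f(a,(295,165),0)),ray("side",f(b,(250,185),390)));print(p.round(4),round(e,4))
print(f((203,204),(295,165),0),proj("scene",t),f((630,247),(250,185),390),proj("side",t))
# flange: top corners
for a,b in(((108,292),(488,283)),((303,240),(695,340))):
    p,e=tri(ray("scene",f(a,(295,165),0)),ray("side",f(b,(250,185),390)));print("fl",p.round(4),round(e,4))
E
```

```text
[0.5474 0.0823 0.1234] 0.0001
[0.5168 0.097  0.1257] 0.0
(328.4166666666667, 198.58333333333334) [323.92394916 201.86957045] (289.5833333333333, 225.75) [290.2089057  229.63345599]
fl [0.5873 0.0907 0.1049] 0.0108
fl [0.5052 0.1257 0.1111] 0.0009
```

Vision puts the tips well above the reported TCP height. I'll confirm by touch: lower in small steps over the fixed end border and watch the force.

>>> arm_command([
  [0.2,0.5,-0.5],
  [0,0,-0.2],
  [0,0,0],
], yaw=[0,0,0])

```text
t: 3.55
eef_pos: [0.5308, 0.0833, 0.0866]
tcp_rot: [0.833, 0.553, -0.0, -0.0]
force: [0.2, 0.3, 0.8]
gripper_width: 0.0255
gripper_force: 0.0
```

>>> arm_command([
  [0,0,-0.2],
  [0,0,-0.1],
  [0,0,0],
], yaw=[0,0,0])

```text
t: 3.85
eef_pos: [0.5309, 0.0828, 0.0837]
tcp_rot: [0.834, 0.552, -0.0, 0.0]
force: [-0.2, -0.1, 0.8]
gripper_width: 0.0258
gripper_force: 0.0
```

>>> arm_command([
  [0,0,-0.2],
  [0,0,-0.1],
  [0,0,0],
], yaw=[0,0,0])

```text
t: 4.15
eef_pos: [0.5309, 0.0829, 0.0807]
tcp_rot: [0.834, 0.552, -0.0, -0.0]
force: [0.1, 0.6, 0.1]
gripper_width: 0.0253
gripper_force: 0.0
```

>>> arm_command([
  [0,0,-0.2],
  [0,0,-0.1],
  [0,0,0],
], yaw=[0,0,0])

```text
t: 4.45
eef_pos: [0.5309, 0.0829, 0.0777]
tcp_rot: [0.834, 0.553, -0.0, -0.0]
force: [-0.2, 0.5, 0.9]
gripper_width: 0.0259
gripper_force: 0.0
```

```bash
python3 - <<'E'
from h import *
s=ctrl.state();print(s["t"],s["eef_pos"],s["force"],s["gripper_width"])
a=ctrl.camera("scene");b=ctrl.camera("side")
c=np.hstack([cv2.resize(x,None,fx=6,fy=6,interpolation=cv2.INTER_CUBIC) for x in (a[165:265,295:360],b[185:285,250:315])])
cv2.imwrite("pics/c5.png",c)
E
```

```text
4.45 [0.53087234 0.08292759 0.07768737] [-0.17943905  0.51698064  0.85920664] 0.025943245494507227
```

View pics/c5.png

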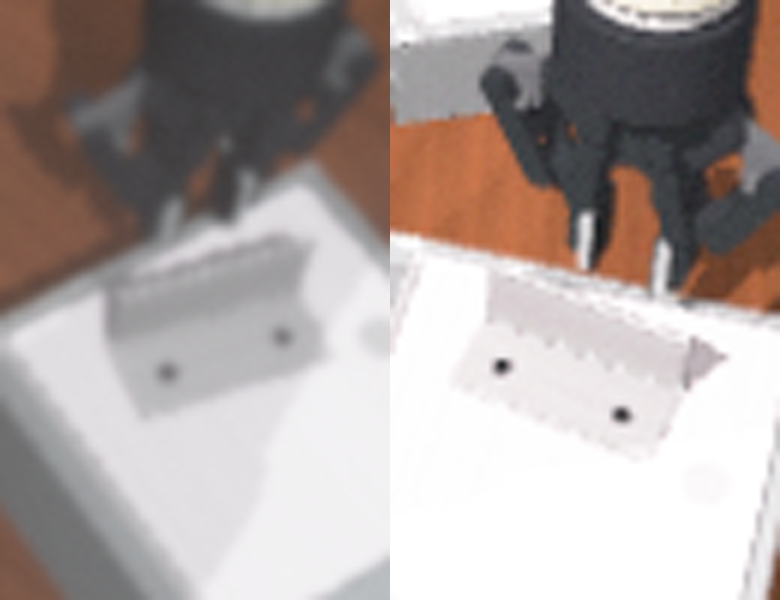

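Tips are now at (165,236) and (238,220) left, (587,267) and (660,294) right. They're just over the case's end edge.

```bash
python3 - <<'E'
from h import *
f=lambda v,o,d:((v[0]-d+.5)/6-.5+o[0],(v[1]+.5)/6-.5+o[1])
for a,b in(((165,236),(587,267)),((238,220),(660,294))):
    p,e=tri(ray("scene",f(a,(295,165),0)),ray("side",f(b,(250,185),390)));print(p.round(4),round(e,4))
E
```

```text
[0.5479 0.0859 0.1083] 0.0044
[0.5184 0.1008 0.1099] 0.0018
```

>>> arm_command([
  [0,0,-0.2],
  [0,0,-0.1],
  [0,0,0],
], yaw=[0,0,0])

```text
t: 4.85
eef_pos: [0.5308, 0.0829, 0.0747]
tcp_rot: [0.834, 0.553, -0.0, -0.0]
force: [0.0, -0.5, -0.4]
gripper_width: 0.0258
gripper_force: 0.0
```

>>> arm_command([
  [0,0,-0.2],
  [0,0,-0.1],
  [0,0,0],
], yaw=[0,0,0])

```text
t: 5.15
eef_pos: [0.5309, 0.0829, 0.0717]
tcp_rot: [0.833, 0.553, -0.0, -0.0]
force: [-0.2, -0.9, -0.7]
gripper_width: 0.0255
gripper_force: 0.0
```

Touch and vision agree: no contact at TCP z 0.072, so the tips are about 30 mm above the TCP. A little lower, then push and watch the force.

>>> arm_command([
  [0,0,-0.3],
  [0,0,-0.3],
  [0,0,0],
], yaw=[0,0,0])

```text
t: 5.45
eef_pos: [0.5306, 0.0829, 0.0654]
tcp_rot: [0.834, 0.553, -0.0, -0.0]
force: [-0.2, -0.2, -0.0]
gripper_width: 0.0258
gripper_force: 0.0
```

>>> arm_command([
  [0.4,0.9,0],
  [0.4,0.9,0],
  [0.4,0.9,0],
  [0.2,1,0],
  [0.2,1,0],
], yaw=[0,0,0,0,0])

```text
t: 5.95
eef_pos: [0.5473, 0.1308, 0.0659]
tcp_rot: [0.833, 0.553, -0.0, 0.0]
force: [-0.9, -1.4, 1.3]
gripper_width: 0.0252
gripper_force: 1.0
```

```bash
python3 - <<'E'
from h import *
s=ctrl.state();print(s["t"],s["eef_pos"],s["force"],s["gripper_width"])
a=ctrl.camera("scene");b=ctrl.camera("side")
c=np.hstack([cv2.resize(x,None,fx=4,fy=4,interpolation=cv2.INTER_CUBIC) for x in (a[175:325,285:385],b[190:340,230:330])])
cv2.imwrite("pics/c6.png",c)
# did the holes move? dark spots on the base in side view
g=cv2.cvtColor(b,cv2.COLOR_BGR2GRAY)
m=((g<110)&(cv2.dilate(g,np.ones((9,9)))>190)).astype(np.uint8);m[:225]=0;m[345:]=0;m[:,:225]=0;m[:,325:]=0
n,l,st,ce=cv2.connectedComponentsWithStats(m);print([(st[i,4],ce[i].round(1),plane("side",ce[i],.084).round(4)) for i in range(1,n) if st[i,4]<25])
E
```

```text
5.95 [0.54731149 0.13077861 0.06594893] [-0.86810866 -1.42712238  1.25240371] 0.025201275305630343
[(np.int32(5), array([239.6, 245.4]), array([0.6535, 0.1274, 0.084 ])), (np.int32(13), array([298.2, 244.8]), array([0.5082, 0.1166, 0.084 ])), (np.int32(2), array([234. , 251.5]), array([0.6654, 0.1465, 0.084 ])), (np.int32(2), array([232.5, 257. ]), array([0.6673, 0.1628, 0.084 ])), (np.int32(2), array([264.5, 256. ]), array([0.5901, 0.1549, 0.084 ])), (np.int32(4), array([284.5, 264.5]), array([0.5412, 0.176 , 0.084 ])), (np.int32(1), array([227., 272.]), array([0.6754, 0.2053, 0.084 ])), (np.int32(2), array([225.5, 274. ]), array([0.6783, 0.2109, 0.084 ])), (np.int32(1), array([228., 274.]), array([0.6724, 0.2105, 0.084 ])), (np.int32(11), array([225.4, 278.7]), array([0.677 , 0.2234, 0.084 ]))]
```

The bracket moved 33 mm with its yaw kept, and it sits centred on the fingers. Continuing, turning it square with the case.

>>> arm_command([
  [0.2,1,0],
  [0.2,1,0],
  [0.2,1,0],
  [0.2,1,0],
  [0.2,1,0],
], yaw=[0.02,0.02,0.02,0.02,0.02])

```text
t: 6.55
eef_pos: [0.5571, 0.181, 0.0658]
tcp_rot: [0.804, 0.594, -0.0, -0.0]
force: [-0.8, -2.0, -0.5]
gripper_width: 0.0257
gripper_force: 0.5
```

>>> arm_command([
  [0.2,1,0],
  [0.2,1,0],
  [0.2,1,0],
  [0.2,1,0],
  [0.2,1,0],
], yaw=[0.02,0.02,0.02,0.02,0.02])

```text
t: 7.05
eef_pos: [0.5672, 0.2308, 0.0659]
tcp_rot: [0.774, 0.634, -0.0, 0.0]
force: [0.5, -2.2, 0.1]
gripper_width: 0.0259
gripper_force: 0.7
```

```bash
cat > holes.py <<'E'
from h import *
s=ctrl.state();print(s["t"],s["eef_pos"],s["force"],s["gripper_width"])
a=ctrl.camera("scene");b=ctrl.camera("side")
c=np.hstack([cv2.resize(x,None,fx=4,fy=4,interpolation=cv2.INTER_CUBIC) for x in (a[175:325,310:410],b[220:370,225:325])])
cv2.imwrite("pics/c7_%.1f.png"%s["t"],c)
C=np.array([.5745,.2275]);R=np.array([[.98,-.199],[.199,.98]])
for n,im in(("side",b),("scene",a)):
    g=cv2.cvtColor(im,cv2.COLOR_BGR2GRAY).astype(int)
    d=cv2.morphologyEx(g.astype(np.uint8),cv2.MORPH_BLACKHAT,np.ones((7,7)))
    k,l,st,ce=cv2.connectedComponentsWithStats((d>40).astype(np.uint8))
    for i in range(1,k):
        p=plane(n,ce[i],.084)[:2]; q=R@(p-C)
        if 2<=st[i,4]<20 and abs(q[0])<.08 and -.15<q[1]<.16: print(n,st[i,4],ce[i].round(1),"case",q.round(4))
E
python3 holes.py
```

```text
7.05 [0.56717012 0.230808   0.06588279] [ 0.49267959 -2.23383714  0.11846319] 0.025864493175695794
side 2 [274.5 235.5] case [ 0.0207 -0.1349]
side 2 [271.5 238. ] case [ 0.0262 -0.1252]
side 14 [247.2 250.2] case [ 0.075  -0.0734]
side 3 [293.3 258. ] case [-0.039  -0.0806]
side 18 [303.7 262.9] case [-0.0658 -0.0734]
side 7 [254.6 264. ] case [ 0.0468 -0.0399]
side 13 [292.2 270.2] case [-0.0431 -0.0463]
side 5 [255.4 273.2] case [ 0.0382 -0.0161]
side 14 [267.1 278.6] case [ 0.0083 -0.0092]
side 9 [261.9 278.9] case [ 0.0197 -0.0054]
side 18 [282.7 282.5] case [-0.0287 -0.0087]
side 10 [290.5 281.4] case [-0.0454 -0.0162]
side 10 [254.8 296. ] case [0.0239 0.0407]
side 10 [278.2 302. ] case [-0.0298  0.0412]
side 10 [253.3 347.9] case [-0.0042  0.1529]
scene 9 [334.3 231.9] case [ 0.0118 -0.0735]
scene 4 [355.5 252.5] case [ 0.0024 -0.0005]
scene 6 [376.  258.5] case [-0.0302  0.0382]
scene 3 [348.3 262. ] case [0.0332 0.0103]
scene 7 [359.  269.3] case [0.0233 0.0386]
```

Holes are at case (24, 40) and (-30, 40) mm, so the bracket is square with the case. Another 50 mm.

>>> arm_command([
  [0.2,1,0],
  [0.2,1,0],
  [0.2,1,0],
  [0.2,0.9,0],
  [0.1,0.6,0],
], yaw=[0,0,0,0,0])

```text
t: 7.65
eef_pos: [0.5761, 0.2762, 0.0659]
tcp_rot: [0.774, 0.633, 0.0, -0.0]
force: [-0.6, -1.7, 0.8]
gripper_width: 0.0256
gripper_force: 0.9
```

>>> arm_command([
  [-0.2,-1,0],
  [-0.4,-2,0],
  [0,0,4],
  [-1,-2,3],
  [0,0,0],
], yaw=[0,0,0,0,0])

```text
t: 8.15
eef_pos: [0.5623, 0.2224, 0.1404]
tcp_rot: [0.775, 0.631, 0.003, 0.002]
force: [0.3, 0.8, -0.6]
gripper_width: 0.0256
gripper_force: 0.0
```

```bash
python3 holes.py; ls pics
```

```text
8.15 [0.56230937 0.2223677  0.14036932] [ 0.29832479  0.81860964 -0.61313453] 0.025553834220860615
side 12 [257.6 236.2] case [ 0.0616 -0.1214]
side 4 [311.8 238.8] case [-0.0726 -0.1493]
side 2 [300.5 241. ] case [-0.0464 -0.135 ]
side 17 [298.2 246.5] case [-0.0441 -0.1171]
side 7 [271.1 250.3] case [ 0.0181 -0.0886]
side 4 [258.  250.2] case [ 0.0494 -0.0802]
side 19 [265.6 257.5] case [ 0.0261 -0.0645]
side 5 [283. 259.] case [-0.0155 -0.0713]
side 11 [295.5 258.5] case [-0.0443 -0.0804]
side 4 [282.  265.5] case [-0.0172 -0.0528]
side 11 [249.5 314.6] case [0.0231 0.0861]
side 10 [274.  320.8] case [-0.031   0.0859]
side 2 [282.  325.5] case [-0.0497  0.0916]
side 11 [253.  347.9] case [-0.0037  0.1531]
scene 8 [349.9 228.1] case [-0.0289 -0.0619]
scene 19 [362.2 233.9] case [-0.0451 -0.0326]
scene 9 [389. 274.] case [-0.0303  0.0856]
scene 8 [371.9 285.1] case [0.0228 0.0855]
c0.png
c1.png
c2.png
c3.png
c4.png
c5.png
c6.png
c7_7.0.png
c7_8.2.png
scene0.png
side0.png
```

The bracket rests on the deck at case y ≈ 82 mm. Next: shut the fingers and go above the press mark at (0.4995, 0.172).

>>> arm_command([
  [-2.1,-1.7,0],
  [-2.1,-1.7,0],
  [-2.1,-1.7,0],
  [0,0,0],
  [0,0,0],
], yaw=[0,0,0,0,0], grip=0)

```text
t: 8.75
eef_pos: [0.4966, 0.174, 0.1351]
tcp_rot: [0.774, 0.633, -0.0, -0.0]
force: [-0.7, 0.1, 0.5]
gripper_width: -0.0002
gripper_force: 0.0
```

>>> arm_command([
  [0,0,-2],
  [0,0,-2],
  [0,0,-1.5],
  [0,0,0],
  [0,0,0],
], yaw=[0,0,0,0,0])

```text
t: 9.25
eef_pos: [0.4973, 0.1746, 0.0806]
tcp_rot: [0.774, 0.633, -0.0, -0.0]
force: [-0.3, 0.2, -0.3]
gripper_width: 0.0001
gripper_force: 0.0
```

```bash
python3 - <<'E'
from h import *
s=ctrl.state();print(s["t"],s["eef_pos"],s["force"],s["gripper_width"])
a=ctrl.camera("scene");b=ctrl.camera("side")
c=np.hstack([cv2.resize(x,None,fx=6,fy=6,interpolation=cv2.INTER_CUBIC) for x in (a[175:275,330:395],b[195:295,260:325])])
cv2.imwrite("pics/c8.png",c)
E
```

```text
9.25 [0.49732858 0.17458955 0.08055191] [-0.31187685  0.21024823 -0.26456802] 0.00014334355273436973
```

View pics/c8.png

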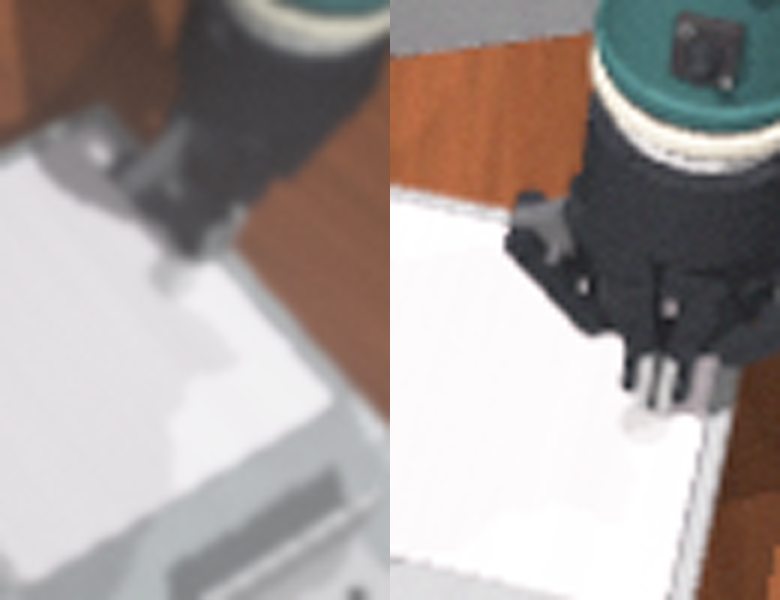

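The shut tip is at (655,405) in the right crop, about 20 mm above the lid, with the mark at (640,422). I'll nudge 4 mm in +x and press down by feel.

>>> arm_command([
  [0.4,0.1,-0.5],
  [0,0,-0.5],
  [0,0,0],
], yaw=[0,0,0])

```text
t: 9.65
eef_pos: [0.5007, 0.1748, 0.0703]
tcp_rot: [0.774, 0.633, -0.0, -0.0]
force: [1.0, 0.2, -0.1]
gripper_width: 0.0001
gripper_force: 0.0
```

>>> arm_command([
  [0,0,-0.4],
  [0,0,0],
], yaw=[0,0])

```text
t: 9.85
eef_pos: [0.5006, 0.1748, 0.0664]
tcp_rot: [0.774, 0.633, -0.0, -0.0]
force: [-0.9, -1.2, -1.1]
gripper_width: 0.0001
gripper_force: 0.0
```

>>> arm_command([
  [0,0,-0.4],
  [0,0,0],
], yaw=[0,0])

```text
t: 10.05
eef_pos: [0.5007, 0.1748, 0.0624]
tcp_rot: [0.774, 0.633, -0.0, -0.0]
force: [0.6, 0.9, 0.0]
gripper_width: -0.0001
gripper_force: 0.0
```

>>> arm_command([
  [0,0,-0.4],
  [0,0,0],
], yaw=[0,0])

```text
t: 10.25
eef_pos: [0.5007, 0.1748, 0.0584]
tcp_rot: [0.774, 0.633, -0.0, -0.0]
force: [0.2, 0.4, -0.4]
gripper_width: -0.0001
gripper_force: 0.0
```

>>> arm_command([
  [0,0,-0.3],
  [0,0,0],
], yaw=[0,0])

```text
t: 10.45
eef_pos: [0.5008, 0.1749, 0.0555]
tcp_rot: [0.774, 0.633, -0.0, -0.0]
force: [1.2, 0.3, 0.3]
gripper_width: 0.0001
gripper_force: 0.0
```

>>> arm_command([
  [0,0,-0.3],
  [0,0,0],
], yaw=[0,0])

```text
t: 10.65
eef_pos: [0.5012, 0.1751, 0.0529]
tcp_rot: [0.774, 0.633, 0.0, 0.0]
force: [0.2, 0.3, 2.0]
gripper_width: -0.0002
gripper_force: 1.0
```

>>> arm_command([
  [0,0,-0.3],
  [0,0,0],
], yaw=[0,0])

```text
t: 10.85
eef_pos: [0.5013, 0.1751, 0.05]
tcp_rot: [0.774, 0.633, 0.0, 0.0]
force: [-0.8, 0.2, 3.2]
gripper_width: 0.0002
gripper_force: 1.8
```

Contact at TCP z ≈ 0.055. Pressing on.

>>> arm_command([
  [0,0,-0.2],
  [0,0,0],
], yaw=[0,0])

```text
t: 11.05
eef_pos: [0.5013, 0.1751, 0.0481]
tcp_rot: [0.774, 0.633, 0.0, 0.0]
force: [0.5, -0.6, 3.9]
gripper_width: -0.0
gripper_force: 2.0
```

>>> arm_command([
  [0,0,-0.2],
  [0,0,0],
], yaw=[0,0])

```text
t: 11.25
eef_pos: [0.5013, 0.175, 0.046]
tcp_rot: [0.774, 0.633, 0.0, 0.0]
force: [0.9, 0.2, 3.9]
gripper_width: -0.0001
gripper_force: 1.9
```

>>> arm_command([
  [0,0,-0.1],
  [0,0,0],
], yaw=[0,0])

```text
t: 11.45
eef_pos: [0.5013, 0.1751, 0.0451]
tcp_rot: [0.774, 0.633, 0.0, 0.0]
force: [-0.0, 0.3, 5.5]
gripper_width: 0.0001
gripper_force: 2.4
```

>>> arm_command([
  [0,0,-0.1],
  [0,0,0],
], yaw=[0,0])

```text
t: 11.65
eef_pos: [0.5014, 0.1751, 0.0449]
tcp_rot: [0.774, 0.633, 0.0, 0.0]
force: [-2.1, -0.0, 11.9]
gripper_width: -0.0
gripper_force: 6.0
```

The bottom stop is reached (12 N). Rising now.

>>> arm_command([
  [0,0,1],
  [0,0,1],
  [0,0,1.5],
  [0,0,1.5],
  [0,0,1.5],
], yaw=[0,0,0,0,0])

```text
t: 12.15
eef_pos: [0.5008, 0.1748, 0.1097]
tcp_rot: [0.774, 0.633, -0.0, -0.0]
force: [0.8, -0.1, -0.3]
gripper_width: 0.0
gripper_force: 0.2
```

>>> arm_command([
  [0,0,2],
  [0,0,3],
  [0,0,3],
  [0,-2,2],
  [0,-3,1],
], yaw=[0,0,0,0,0])

```text
t: 12.65
eef_pos: [0.5013, 0.1264, 0.2212]
tcp_rot: [0.773, 0.634, 0.002, 0.0]
force: [0.0, -0.1, 0.1]
gripper_width: -0.0002
gripper_force: 0.0
```

>>> arm_command([
  [0,-4,0],
  [0,-4,0],
  [0,0,0],
  [0,0,0],
  [0,0,0],
], yaw=[0,0,0,0,0])

```text
t: 13.15
eef_pos: [0.5007, 0.0461, 0.2189]
tcp_rot: [0.774, 0.634, 0.0, -0.0]
force: [1.1, 0.4, 0.6]
gripper_width: -0.0001
gripper_force: 0.0
```

```bash
python3 holes.py | egrep "^[0-9]|0\.08.\]"; python3 - <<'E'
from h import *
b=ctrl.camera("side");cv2.imwrite("pics/f.png",cv2.resize(b[130:380,120:380],None,fx=2.3,fy=2.3))
E
```

```text
13.15 [0.50070234 0.04613184 0.21890333] [1.11659163 0.3642404  0.61114904] -8.587331298856472e-05
```

View pics/f.png

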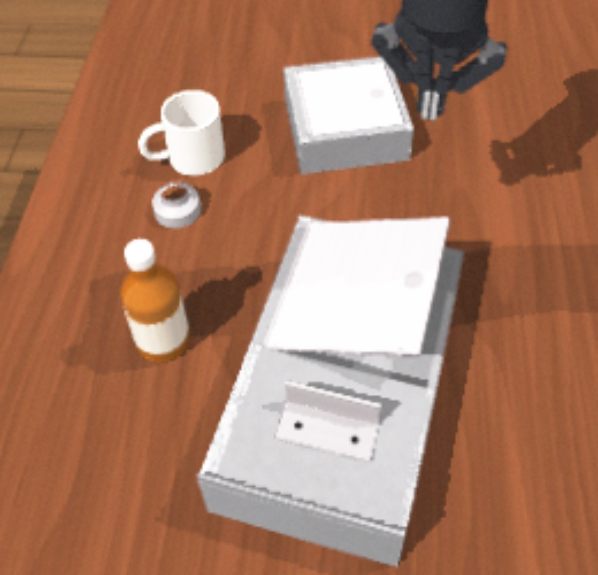

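The lid is ajar, the bracket lies flat on the deck at about (328,420) and clear of the lid, the small box is shut, and the bystanders haven't moved.

```bash
python3 -c "
from station import ctrl
print(ctrl.job_done())"
```

```text
the job is handed in; nothing more can be done
None
```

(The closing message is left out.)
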